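# Slide a battery pack home under the contact spring of its charging cradle

### The job

Put the battery pack on charge: with your fingertips press down hard on the grooved thumb pad behind its ridge so that the sprung lifter plate under it sinks, and keep it pressed while you slide it under the crossbar and the copper contact spring, all the way to the end stop, so that the lifter plate pops up again behind it. Only press and push the pack, never grip, lift or tip it; leave everything else on the bench where it is, and finish with the hand clear.

Things in the scene. Friction and masses are not known exactly. Their poses are not given: they have to be found in the camera images.
- dock: grey charging cradle fixed to the bench, 240 (x) x 74 (y) x 54 mm high. Origin under its middle at bench level; x points along the channel to the end stop, z up. Channel 58 mm wide, open at the -x end; bed top 20 mm, side wall tops 40 mm above the bench. When home, the pack's origin is at x = +51, y = 0, z = 20 mm in this frame.
- dock_bar (a point): middle of the underside of the aluminium crossbar over the channel, at cradle x = +48 mm, 44 mm above the bench; the bar is 8 mm thick along x (+44..+52 mm) and its top is 54 mm above the bench. A pack on the raised lifter strikes it with its nose; a pack pushed down by more than 5 mm passes under it.
- dock_stop (a point): middle of the end stop's face, 30 mm above the bench, at cradle x = +106 mm; the stop's top is 48 mm above the bench
- pack: black battery pack, loose, 110 (x) x 56 (y) x 20 mm, about 0.35 kg. Origin at the centre of its underside, +x towards its nose (goes in first). Starts lying in the channel on the raised lifter plate (underside 29, top 49 mm above the bench), nose towards the crossbar; smooth sliding (friction about 0.25). On top a cross ridge 6 mm thick, 40 mm wide, 8 mm high at pack x = -23..-17 mm.
- pack_pad (a point): centre of the flat grooved thumb pad (pack x = -55..-23 mm, behind the ridge), on the pack's top face, at pack x = -39 mm, 16 mm behind the ridge's rear face: the place to press
- pack_nose (a point): centre of the pack's nose face, half-way up its thickness (pack x = +55 mm)
- lifter (a joint): sprung steel lifter plate in the bed, 102 x 52 mm, at cradle x = -112..-10 mm. 0 = fully up (top 29 mm above the bench), 0.009 m = pressed flush with the bed. Stays level; pushes up with 7 N at the top, 1 N more per mm (16 N when flush). Springs up by itself once the pack's tail has passed its end at x = -10 mm
- leaf (a joint): copper leaf spring behind the crossbar, 30 mm wide, hinged at cradle x = +52 mm and drooping towards the end stop, tip at x = +88 mm and 34 mm above the bench: 0 = at rest, about 0.15 rad when it rides on a pack lying on the bed (it presses on it with about 7 N)
- tape: paper tape roll lying flat near the cradle, 72 mm across, 22 mm high; leave alone. Origin: centre of its underside
- driver: screwdriver lying beside the cradle; leave alone. Origin: on its axis at bench level
- pot: small glass pot, 44 mm across, 50 mm high, near the cradle; leave alone. Origin: centre of its underside
- spray: steel spray can, 62 mm across, 170 mm high; leave alone. Origin: centre of its underside
- mug: white mug, 80 mm across, 90 mm high; leave alone. Origin: centre of its underside
- jar: glass jar, 90 mm across, 130 mm high; leave alone. Origin: centre of its underside
- marker: white marker pen lying on the bench, 130 mm long, 16 mm thick; leave alone. Origin: under its middle
Things that resemble listed ones, but are neither listed nor needed, are in the scene too. What is meant by the pack is not green or red, and is the larger of those in its own colour.

How it is judged:
On the way, in this order (a step that is already met when the one before it is completed fails the run):
1. the fingers press the pack down on the lifter plate, by more than 5 mm (value of joint lifter above 0.005 m and contact force between the fingers and pack above 3 N), for 0.1 s.
2. the pack's nose goes under the crossbar while the fingers keep the pack pressed down (x of pack_nose in the frame of dock between 0.053 and 0.075 m and value of joint lifter above 0.003 m and contact force between the fingers and pack above 3 N), for 0.02 s.
3. the contact spring rides up on the pack (value of joint leaf above 0.08 rad and x of pack_nose in the frame of dock above 0.076 m), for 0.05 s.
At the end, for the whole second after the job is handed in: The pack lies at rest on the cradle's bed (within 3 mm in height, 0.08 rad), within 4 mm of the end stop, with the contact spring riding on it (joint above 0.08 rad) and the lifter plate popped up behind it (within 1.5 mm of its top) (x of pack in the frame of dock between 0.047 and 0.054 m and z of pack in the frame of dock between 0.017 and 0.023 m and angle between the x axis of pack and the x axis of dock, either way round below 0.08 rad and value of joint lifter below 0.0015 m and value of joint leaf above 0.08 rad and linear speed of pack below 0.02 m/s); the robot touches nothing.
It fails at once if the pack is lifted (z of pack in the frame of dock above 0.04 m).
It fails at once if the pack is tipped (angle between pack's own z axis and vertical above 0.3 rad).
It fails at once if another thing on the bench is disturbed (moved more than 20 mm) (distance of any of tape, driver, pot, spray, mug, jar, marker from where it was at the start of the episode above 0.02 m).
It also fails if it takes over 38 s, if anything falls off the work surface, if the arm or the gripper's body presses on something with over 40 N, if the wrist force passes 120 N, or if a joint passes its speed limit or range.

### The arm

A 6-joint arm with a two-finger parallel gripper is mounted at the origin on the work surface. World frame = base frame: x ahead of the robot, y to its left, z up, the work surface at z = 0. Lengths are in m, angles in rad, forces in N, time in s.
With the tool pointing down it reaches from about 0.2 to 0.875 m from the base axis. Payload 3.4 kg.
Tool frame: the origin (TCP) lies on the centre line of the jaws, within the pads' length; the fingertips stand arm.tip_reach ahead of it and the grasp point (between the pads) lies 11 mm behind it (arm.tip_reach is the distance from the TCP to the fingertips, in m); z points along the fingers, x is the direction in which the jaws open and shut, and the axes are right-handed (so a half turn about z gives the same grasp; the last joint's range is limited). The gripper opens to 94 mm and grips with 3 to 60 N. Pads are 16 mm wide; open, the fingers measure 119 mm over their backs; the gripper's body (75 mm by 177 mm) begins 78 mm behind the grasp point.
Start: joints at [1.164, 0.276, 1.505, -0, 1.361, -0.121], TCP at [0.162, 0.552, 0.213] pointing down, gripper open.
Joint ranges: [-2.89, 2.89], [-0.75, 2.08], [0.22, 2.7], [-1.18, 4.32], [0.11, 2.71], [-2.7, 2.7]. Speed limits (rad/s): [2.57, 2.57, 3.14, 3.14, 3.14, 3.14].

### API

Orientations are given as [roll, pitch, yaw] about the fixed x, y, z axes, in that order (R = Rz(yaw) Ry(pitch) Rx(roll)).
In Python, from station import arm gives the robot as it stands.
- The arm moves only by the shell command python3 -m inch 'ROWS' [OPENING] [FORCE]. ROWS is a JSON object of lists of equal length, an entry for each row: "delta_pos": the shift along the tool's x, y, z as a fraction of full scale, a list of three; "twist": the turn, a rotation vector about the tool's x, y, z as a fraction of full scale, a list of three. In form: {"delta_pos": [[x, y, z], ...], "twist": [[rx, ry, rz], ...]}. A call has 1 to 20 rows; each row is the pose to reach, as a shift and turn from the pose commanded when the call began, along the tool's axes at that moment; what a row does not reach only later rows make up. Full scale, the value 1, is 0.15 m for a shift and 60 degrees for a turn. A row lasts 1/8 s, in which the tool goes at most 62.5 mm and 10.7 degrees, less where a joint would pass 70% of its speed; a pose out of reach is approached as far as the arm can. A call with a number of a shift or a turn outside -1 to 1 is refused whole. A call with a gripper value outside its range is refused whole. OPENING is the opening, from -1 (shut) to 1 (fully open), so that 0 is half open, set as the call begins (- or left out, the last holds). The fingers move at their own pace and stop on an object; FORCE is the grip in N (left out, the last holds). Time passes only in rows, so rows that repeat a pose let the fingers close. It gives the time, the measured TCP pose, the force and the opening at its end, in the units of the state.
- arm.read_state(): the state, without advancing time (a new reading comes with each control period).
- arm.grab_frame(name): name is "scene" or "top" or "wrist"; returns a dict with "color" (384x512x3 uint8, blue, green, red), "vfov" (degrees; the focal length in pixels is half the picture's height over the tangent of half this angle, whatever the lens; pixels are square), "cx", "cy" (the principal point, pixels), "R" (3x3) and "t" (3): a world point X has camera coordinates R X + t. Camera axes: x right, y down, z forward; pixel columns grow to the right and rows downward; lengths in m; the calibration is good to about 2 mm. A picture is of the moment at which its call begins. There is no depth.
- arm.hand_in(): hands the job in, once; it reports no verdict.
Trained networks look in the newest picture that a camera, given by its name, has taken for a name from the list of things; names that differ only in an ending like _2 or _b are one class to them, and where a whole thing is asked for, a point or a joint stands for the part that bears it (a point fixed in the world has none). Each returns a list of dicts, best first, with "score" (0 to 1); they miss things now and then, are a little off and sometimes report something else, mostly with a low value. They report only what shows in the picture. A call takes as long as a camera call. They do not tell look-alikes from the thing itself.
- arm.cut_out(camera, thing): "region" (384x512 bool, what is visible of it) and "xy" ([column, row] in pixels, amid what is visible of it).
The state is a dict: "t": time; "joints": joint angles; "dq": joint speeds; "joint_torque": joint torques, N m; "tool_pos": TCP position; "eef_rot": TCP orientation; "ft_force": force on the tool from outside, world axes, zero at the start; "moment": the same for the moment, N m; "grip_width": opening from 0.0 (shut) to 1.0 (fully open).
Only numpy, scipy, OpenCV 4.12 (cv2) and the standard library are available. Lean on these libraries where they do the work, as an engineer would, in place of code of your own. Each camera call takes 0.05 s, during which the arm holds its last target. There are 200 camera calls.

## Working session

There is one attempt and no reset: what is moved stays moved. The work goes in short steps, Python scripts to look and compute and a shell command to move; the robot and the scene stay as the last step left them, time stands still between calls to the robot, and variables do not carry over. Pictures are saved under pics/ and viewed, about 8 in all and at most 12, crops included, and the job is handed in when it is done.

```bash
mkdir -p pics
cat > h.py <<'E'
import numpy as np, cv2
from station import arm
def K(f):
    fl=f["color"].shape[0]/2/np.tan(np.radians(f["vfov"])/2); return fl
def ray(f,p,z):
    d=np.array([(p[0]-f["cx"])/K(f),(p[1]-f["cy"])/K(f),1.]); R=np.array(f["R"]);t=np.array(f["t"])
    c=-R.T@t; d=R.T@d; return c+d*(z-c[2])/d[2]
def proj(f,X):
    c=np.array(f["R"])@np.array(X)+np.array(f["t"]); return K(f)*c[0]/c[2]+f["cx"],K(f)*c[1]/c[2]+f["cy"]
E
python3 - <<'E'
from h import *
s=arm.read_state(); print(s, arm.tip_reach)
fs=[]
for n in("scene","top"):
    f=arm.grab_frame(n); fs.append(f["color"]); print(n,f["vfov"],-np.array(f["R"]).T@f["t"])
    cv2.imwrite(f"pics/{n}0.png",cv2.resize(f["color"],(800,600)))
    for th,z in(("dock",.04),("pack",.049),("lifter",.029),("leaf",.04),("spray",.1),("jar",.1),("pot",.05),("mug",.09),("tape",.022),("driver",.01),("marker",.01)):
        for d in arm.cut_out(n,th):
            print(th,round(d["score"],2),np.round(d["xy"]),int(d["region"].sum()),ray(f,d["xy"],z).round(3))
E
```

```text
{'t': 0.0, 'joints': array([ 1.16397689e+00,  2.76593934e-01,  1.50611974e+00, -2.40406323e-05,
        1.36069859e+00, -1.20990955e-01]), 'dq': array([-0.00350335,  0.00074653, -0.00091391, -0.00113879, -0.00101505,
       -0.00031321]), 'joint_torque': array([ 2.26795179e-03, -4.04583049e+01, -2.37212956e+01,  6.98983320e-02,
        3.45160067e-02, -1.34800757e-04]), 'tool_pos': array([0.16191037, 0.55115545, 0.21261068]), 'eef_rot': array([-3.14139636e+00,  1.80915047e-03,  1.28497305e+00]), 'ft_force': array([ 0.12718989,  1.0757987 , -0.34112185]), 'moment': array([ 0.01031941,  0.00988324, -0.03765191]), 'grip_width': 0.9962440098366886} 0.008
scene 48.17086908680773 [1.45804376 0.25506359 0.8503728 ]
dock 0.83 [309. 227.] 1678 [0.583 0.147 0.04 ]
pack 0.93 [287. 209.] 619 [0.54  0.073 0.049]
pack 0.93 [272. 181.] 472 [ 0.423 -0.003  0.049]
pack 0.58 [225. 226.] 279 [ 0.662 -0.069  0.049]
pack 0.5 [235. 194.] 259 [ 0.522 -0.091  0.049]
leaf 0.46 [326. 221.] 135 [0.546 0.187 0.04 ]
spray 0.83 [127. 168.] 1227 [ 0.568 -0.417  0.1  ]
jar 0.75 [156. 166.] 1245 [ 0.532 -0.34   0.1 
[... 440 characters left out ...]
.9 [294. 212.] 390 [ 0.476 -0.109  0.049]
pack 0.63 [264. 251.] 779 [ 0.374 -0.024  0.049]
lifter 0.62 [420. 174.] 882 [ 0.578 -0.465  0.029]
leaf 0.67 [230. 192.] 818 [0.537 0.065 0.04 ]
leaf 0.64 [194. 187.] 139 [0.552 0.165 0.04 ]
spray 0.83 [421. 176.] 945 [ 0.561 -0.439  0.1  ]
spray 0.66 [231. 192.] 867 [0.529 0.058 0.1  ]
jar 0.93 [392. 203.] 1311 [ 0.49  -0.359  0.1  ]
jar 0.68 [253. 194.] 83 [0.521 0.    0.1  ]
pot 0.76 [165. 215.] 212 [0.477 0.243 0.05 ]
mug 0.64 [ 96. 186.] 1070 [0.552 0.418 0.09 ]
mug 0.28 [128. 229.] 206 [0.438 0.331 0.09 ]
tape 0.5 [196. 223.] 194 [0.454 0.161 0.022]
driver 0.79 [239. 162.] 397 [0.627 0.041 0.01 ]
marker 0.66 [126. 226.] 259 [0.45  0.363 0.01 ]
```

Run:
```python
import cv2
im=cv2.imread("pics/top0.png")  # scaled 1.5625
a=cv2.resize(im[200:420,170:490],(800,550),interpolation=cv2.INTER_CUBIC)
cv2.imwrite("pics/topcrop.png",a)
```

```text
(no output)
```

View pics/scene0.png

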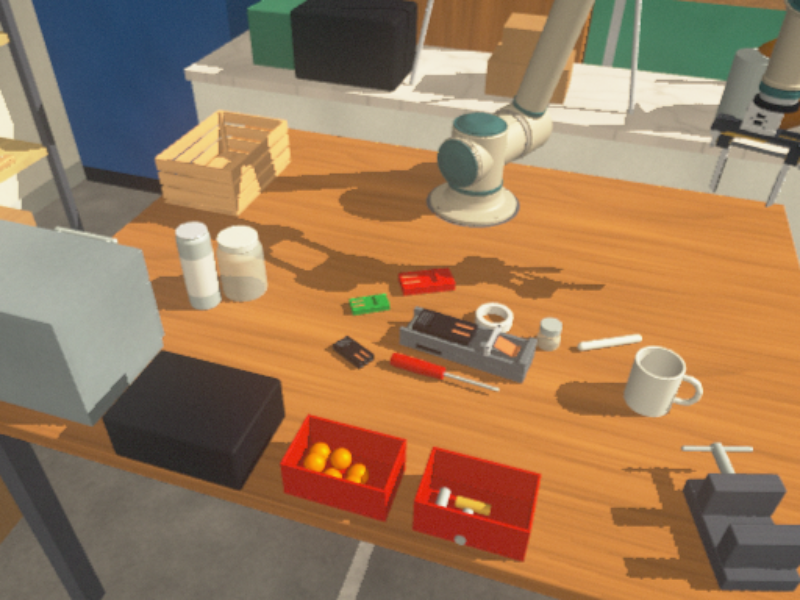

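```bash
sleep 0
```

```text
(no output)
```

View pics/topcrop.png

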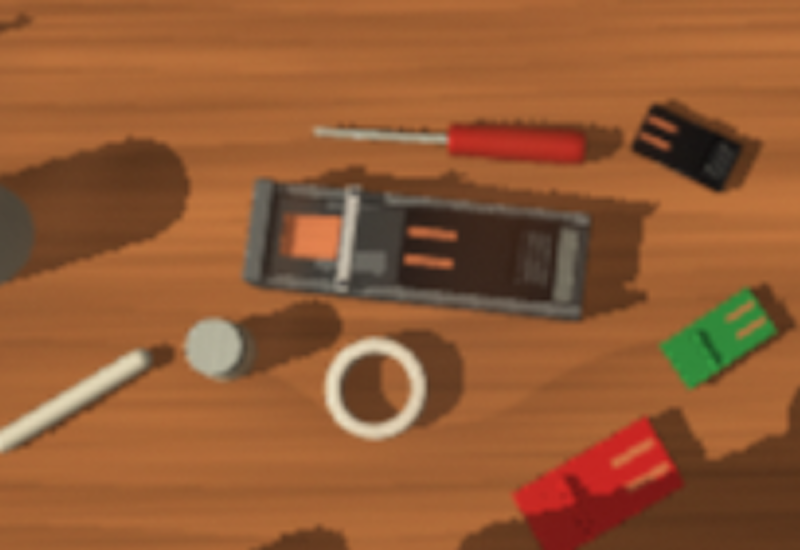

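The overview shows the dock at crop (250..588, 180..318), with the stop at the left (+y). The black pack is inside, its pad at about (535,260), and the crossbar is at (348,240). The smaller black pack outside the dock is a look-alike. Next I'll estimate the dock pose and work out an approach above the pad.

```bash
cat >> h.py <<'E'
from scipy.spatial.transform import Rotation as Ro
from scipy.optimize import least_squares
def go(pos,yaw,pose=None):
    s=arm.read_state(); Rc=Ro.from_euler("xyz",s["eef_rot"] if pose is None else pose[1]); p=s["tool_pos"] if pose is None else pose[0]
    d=Rc.inv().apply(np.array(pos)-p)/.15; tw=(Rc.inv()*Ro.from_euler("xyz",[np.pi,0,yaw])).as_rotvec()/np.radians(60)
    print("delta",d.round(3),"twist",tw.round(3),"t",s["t"])
def fit(f,obs,x0):
    # obs: list of (dock xyz, pixel)
    def w(q,P): c,s=np.cos(q[2]),np.sin(q[2]); return [q[0]+c*P[0]-s*P[1],q[1]+s*P[0]+c*P[1],P[2]]
    r=least_squares(lambda q:np.concatenate([np.array(proj(f,w(q,P)))-p for P,p in obs]),x0,loss="soft_l1")
    return r.x,r.fun.reshape(-1,2)
def dk(q,P): c,s=np.cos(q[2]),np.sin(q[2]); return np.array([q[0]+c*P[0]-s*P[1],q[1]+s*P[0]+c*P[1],P[2]])
E
python3 - <<'E'
from h import *
f=arm.grab_frame("top")
c=lambda x,y:((170+x/2.5)/1.5625-.2,(200+y/2.5)/1.5625-.2)
obs=[((.12,-.037,.048),c(262,180)),((.12,.037,.048),c(247,283)),((-.12,-.037,.04),c(589,214)),((-.12,.037,.04),c(582,318)),((.048,-.037,.054),c(355,187)),((.048,.037,.054),c(343,289))]
q,r=fit(f,obs,[.54,.08,1.45]); print(q,r.round(1))
for n,x in(("tail",555),("nose",403)):
    w=ray(f,c(x,262),.049); print(n,((w[:2]-q[:2])@[np.cos(q[2]),np.sin(q[2])]).round(4))
w=dk(q,(-.08,0,.22)); print(w); go(w,q[2]-np.pi/2)
E
```

```text
[0.53917469 0.10408943 1.45015385] [[-1.3 -0.3]
 [-0.9 -0.3]
 [ 1.1  0. ]
 [ 0.3 -0.2]
 [ 0.3  0.1]
 [ 0.2  0.6]]
tail -0.0966
nose 0.0097
[0.52954669 0.0246709  0.22      ]
delta [-2.681  3.341 -0.044] twist [-0.    -0.     1.342] t 1.25
```

```bash
R3='"twist":[[0,0,0],[0,0,0],[0,0,0]]'
python3 -m inch '{"delta_pos":[[-0.22,0.28,0],[-0.45,0.56,0],[-0.67,0.835,0]],"twist":[[0,0,0],[0,0,0],[0,0,0]]}' -1 30
python3 -m inch '{"delta_pos":[[-0.22,0.28,0],[-0.45,0.56,0],[-0.67,0.835,0]],"twist":[[0,0,0],[0,0,0],[0,0,0]]}'
python3 -m inch '{"delta_pos":[[-0.22,0.28,0],[-0.45,0.56,0],[-0.67,0.835,0]],"twist":[[0,0,0],[0,0,0],[0,0,0]]}'
python3 -m inch '{"delta_pos":[[-0.22,0.28,0],[-0.45,0.56,0],[-0.67,0.835,0],[-0.67,0.835,0],[-0.67,0.835,0],[-0.67,0.835,0],[-0.67,0.835,0],[-0.67,0.835,0],[-0.67,0.835,0]],"twist":[[0,0,0.17],[0,0,0.34],[0,0,0.51],[0,0,0.68],[0,0,0.85],[0,0,1],[0,0,1],[0,0,1],[0,0,1]]}'
python3 -m inch '{"delta_pos":[[0,0,0],[0,0,0],[0,0,0],[0,0,0]],"twist":[[0,0,0.17],[0,0,0.34],[0,0,0.342],[0,0,0.342]]}'
python3 - <<'E'
from h import *
f=arm.grab_frame("wrist"); print(-np.array(f["R"]).T@f["t"])
cv2.imwrite("pics/w1.png",cv2.resize(f["color"],(800,600)))
q=[0.53917469,0.10408943,1.45015385]
w=dk(q,(-.08,0,.22)); print(w); go(w,q[2]-np.pi/2)
E
```

```text
t: 1.62
tool_pos: [0.2547, 0.4187, 0.2135]
eef_rot: [3.141, -0.0, 1.286]
ft_force: [-0.2, 0.1, 0.0]
grip_width: 0.715
t: 2.0
tool_pos: [0.3466, 0.2868, 0.2138]
eef_rot: [3.141, -0.001, 1.285]
ft_force: [0.6, 0.7, -0.3]
grip_width: 0.4
t: 2.38
tool_pos: [0.4386, 0.1549, 0.2138]
eef_rot: [3.141, -0.001, 1.285]
ft_force: [0.9, 0.3, 1.0]
grip_width: 0.081
t: 3.5
tool_pos: [0.5294, 0.0249, 0.2135]
eef_rot: [-3.142, -0.0, 0.239]
ft_force: [0.6, 0.3, -0.5]
grip_width: 0.004
t: 4.0
tool_pos: [0.5295, 0.0248, 0.2135]
eef_rot: [-3.142, -0.0, -0.117]
ft_force: [0.1, 0.0, -0.3]
grip_width: 0.005
[0.53815867 0.09377877 0.3855162 ]
[0.52954669 0.02467091 0.22      ]
delta [ 0.001  0.001 -0.044] twist [-0.     0.     0.003] t 4.05
```

View pics/w1.png

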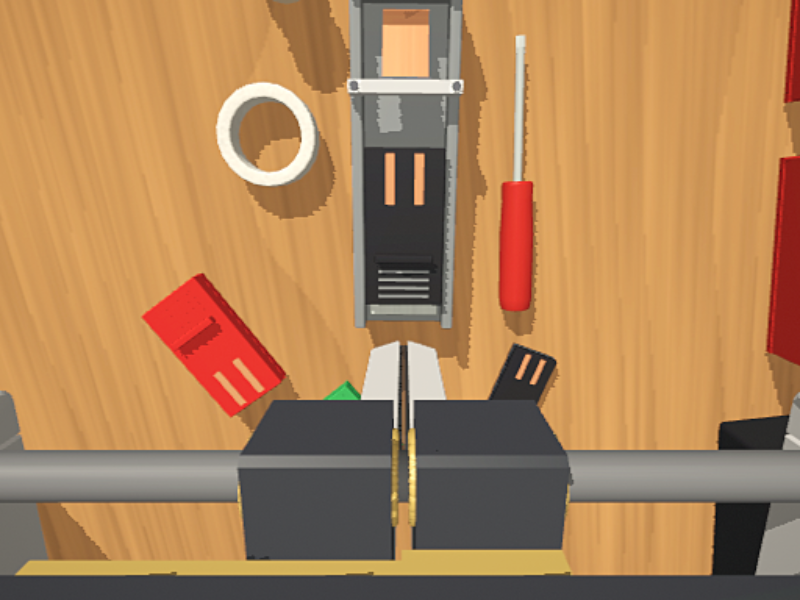

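The wrist view is clear. The rear wall corners are at (356,327) and (450,326), the crossbar at rows 80–93, the pack nose at row 148, its tail at row 304, and the ridge at about row 260 with the grooved pad behind it. I'll refine the poses from these.

Run:
```python
from h import *
f=arm.grab_frame("wrist")
c=lambda x,y:(x/1.5625-.2,y/1.5625-.2)
obs=[((-.12,.037,.04),c(356,327)),((-.12,-.037,.04),c(450,326)),((.044,.037,.054),c(350,93)),((.044,-.037,.054),c(462,93)),((.12,.037,.048),c(350,0)) ][:4]
q,r=fit(f,obs,[.54,.1,1.45]); print(q,(r).round(1))
u=np.array([np.cos(q[2]),np.sin(q[2])]); v=np.array([-u[1],u[0]])
for n,p,z in(("tail",(404,304),.049),("nose",(404,148),.049),("ridgetop front",(404,256),.057),("tailL",(365,304),.049),("tailR",(443,306),.049),("noseL",(364,148),.049),("noseR",(445,148),.049)):
    w=ray(f,c(*p),z)[:2]-q[:2]; print(n,(w@u).round(4),(w@v).round(4))
s=arm.read_state(); X=s["tool_pos"]+[0,0,-.008]; print("tip proj",np.array(proj(f,X))*1.5625, (X[:2]-q[:2])@u,(X[:2]-q[:2])@v)
```

```text
[0.54169306 0.1069225  1.44451202] [[-0.7  0.3]
 [ 1.4  1.4]
 [-0.9 -0.8]
 [ 0.5 -0.2]]
tail -0.0989 -0.0001
nose 0.0099 0.0008
ridgetop front -0.0624 0.0002
tailL -0.0992 0.0284
tailR -0.1002 -0.0287
noseL 0.0096 0.0279
noseR 0.0101 -0.0269
tip proj [400.53507502 360.78625893] -0.08301419936802133 0.0018310605981788645
```

```bash
python3 -m inch '{"delta_pos":[[0.007,-0.02,0.2],[0.007,-0.02,0.45],[0.007,-0.02,0.7],[0.007,-0.02,0.87],[0.007,-0.02,0.93],[0.007,-0.02,0.93],[0.007,-0.02,0.93]],"twist":[[0,0,0.006],[0,0,0.006],[0,0,0.006],[0,0,0.006],[0,0,0.006],[0,0,0.006],[0,0,0.006]]}'
python3 - <<'E'
from h import *
f=arm.grab_frame("wrist")
cv2.imwrite("pics/w2.png",cv2.resize(f["color"],(800,600),interpolation=cv2.INTER_CUBIC))
s=arm.read_state(); X=s["tool_pos"]+[0,0,-.008];print(s["tool_pos"],s["ft_force"],np.array(proj(f,X))*1.5625)
for q in([0.53917469,0.10408943,1.45015385],[0.54169306,0.1069225,1.44451202]):
  print([ (np.array(proj(f,dk(q,P)))*1.5625).round() for P in((-.0675,.02,.049),(-.0675,-.02,.049),(-.0995,0,.049),(.044,0,.054))])
E
```

```text
t: 4.97
tool_pos: [0.5319, 0.0276, 0.0751]
eef_rot: [-3.141, -0.002, -0.126]
ft_force: [0.1, -0.0, 0.6]
grip_width: 0.006
[0.53192029 0.02755336 0.07517405] [-0.00456441 -0.06105753  0.21763487] [400.52167319 360.90493517]
[array([350., 326.]), array([442., 325.]), array([396., 393.]), array([393.,  40.])]
[array([354., 319.]), array([446., 319.]), array([400., 387.]), array([399.,  30.])]
```

View pics/w2.png

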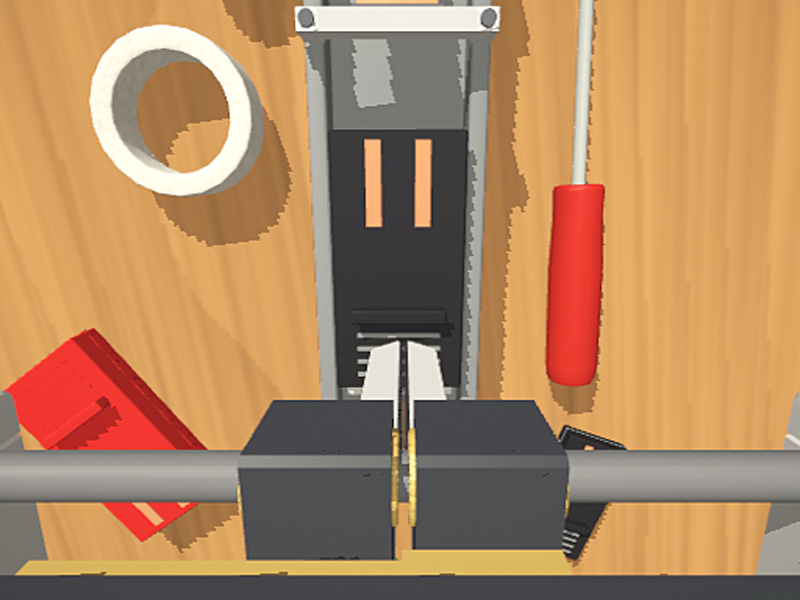

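The fingertips stand about 7 mm behind the ridge and 1–2 mm to the right of the pack's centre line. The ridge's rear face is at row ~322 and the finger front at row 343. I'll close part of that gap, then descend and press.

```bash
python3 -m inch '{"delta_pos":[[-0.01,-0.027,0],[-0.01,-0.027,0.08],[-0.01,-0.027,0.12],[-0.01,-0.027,0.14],[-0.01,-0.027,0.16],[-0.01,-0.027,0.175],[-0.01,-0.027,0.185],[-0.01,-0.027,0.185],[-0.01,-0.027,0.185]],"twist":[[0,0,0],[0,0,0],[0,0,0],[0,0,0],[0,0,0],[0,0,0],[0,0,0],[0,0,0],[0,0,0]]}'
python3 - <<'E'
from h import *
s=arm.read_state();print(s["tool_pos"],s["ft_force"])
f=arm.grab_frame("wrist");cv2.imwrite("pics/w3.png",cv2.resize(f["color"],(800,600),interpolation=cv2.INTER_CUBIC))
E
```

```text
t: 6.15
tool_pos: [0.5295, 0.0319, 0.0481]
eef_rot: [-3.141, 0.0, -0.127]
ft_force: [-4.5, 0.7, 17.6]
grip_width: 0.005
[0.52954066 0.03192196 0.04814171] [-4.52815901  0.70365925 17.55994814]
```

View pics/w3.png

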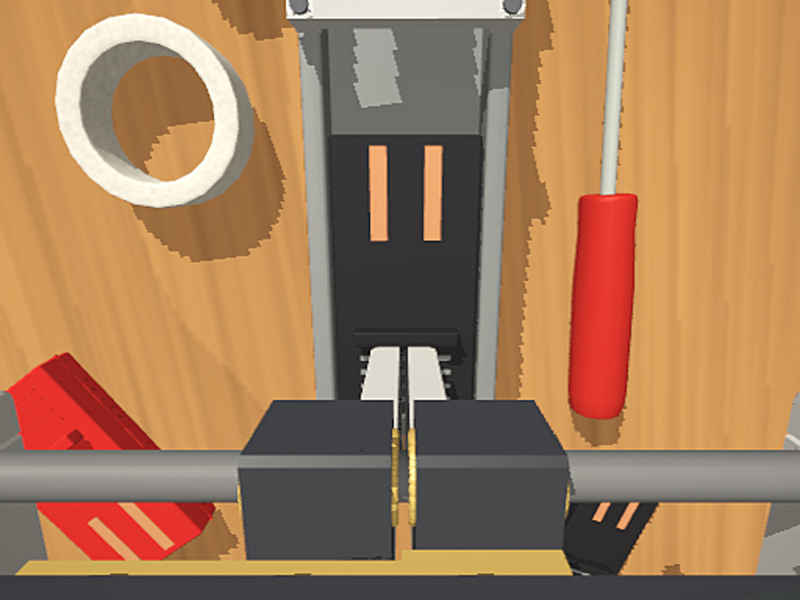

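Tip at z = 40 mm with 17.6 N down, so the lifter is flush and the fingertips are just behind the ridge. Now I'll slide in along tool −y.

```bash
python3 -m inch '{"delta_pos":[[0.004,-0.03,0.002],[0.004,-0.06,0.002],[0.004,-0.09,0.002],[0.004,-0.12,0.002],[0.004,-0.15,0.002],[0.004,-0.18,0.002],[0.004,-0.21,0.002],[0.004,-0.24,0.002]],"twist":[[0,0,0],[0,0,0],[0,0,0],[0,0,0],[0,0,0],[0,0,0],[0,0,0],[0,0,0]]}'
python3 - <<'E'
from h import *
f=arm.grab_frame("wrist");cv2.imwrite("pics/w4.png",cv2.resize(f["color"],(800,600),interpolation=cv2.INTER_CUBIC))
E
```

```text
t: 7.2
tool_pos: [0.5348, 0.0653, 0.0482]
eef_rot: [3.137, -0.001, -0.125]
ft_force: [-4.8, -6.5, 19.1]
grip_width: 0.003
```

View pics/w4.png

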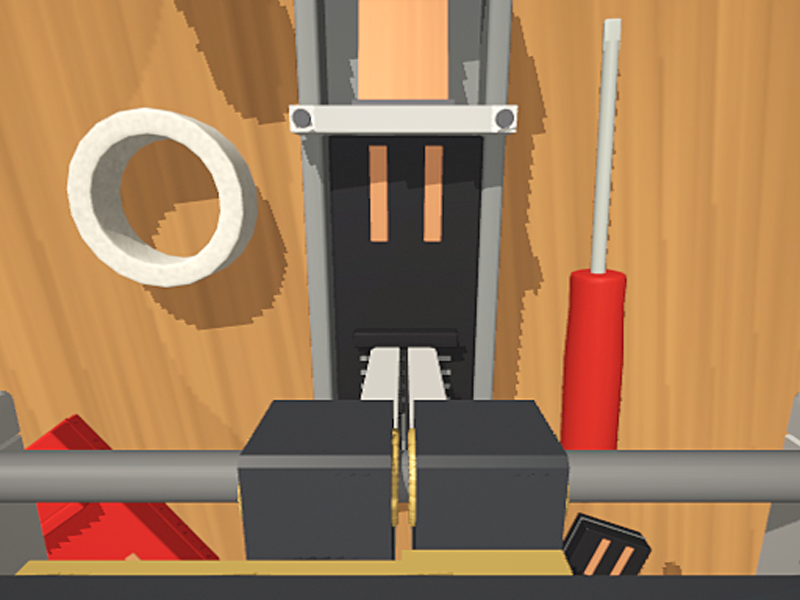

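The pack moves with the fingers, and its nose (row 136) has reached the bar's near edge (row 133) while staying low. Continuing.

```bash
python3 -m inch '{"delta_pos":[[0.006,-0.03,0.002],[0.006,-0.06,0.002],[0.006,-0.09,0.002],[0.006,-0.12,0.002],[0.006,-0.15,0.002],[0.006,-0.18,0.002],[0.006,-0.21,0.002],[0.006,-0.24,0.002],[0.006,-0.27,0.002],[0.006,-0.30,0.002]],"twist":[[0,0,0],[0,0,0],[0,0,0],[0,0,0],[0,0,0],[0,0,0],[0,0,0],[0,0,0],[0,0,0],[0,0,0]]}'
python3 - <<'E'
from h import *
f=arm.grab_frame("wrist");cv2.imwrite("pics/w5.png",cv2.resize(f["color"],(800,600),interpolation=cv2.INTER_CUBIC))
E
```

```text
t: 8.5
tool_pos: [0.5401, 0.1076, 0.0481]
eef_rot: [3.133, 0.001, -0.124]
ft_force: [-7.0, -11.8, 22.6]
grip_width: 0.006
```

View pics/w5.png

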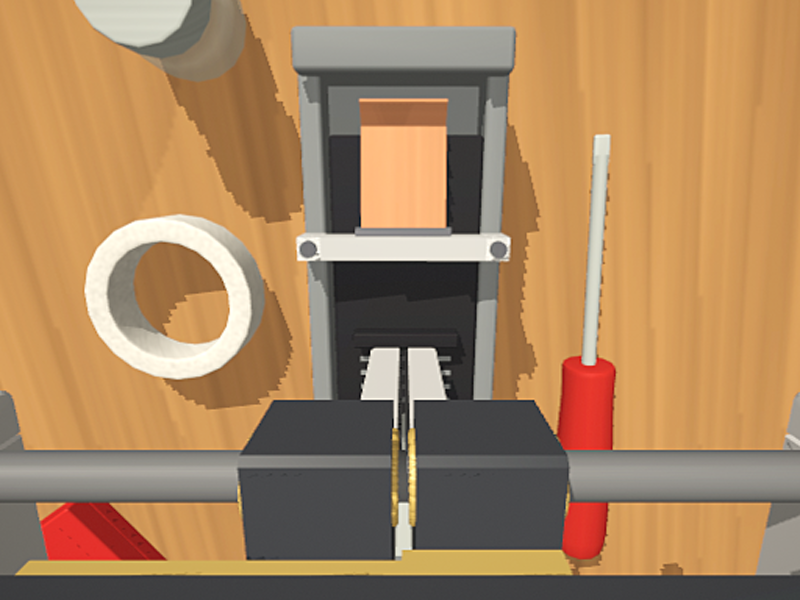

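The nose (row ~137) is past the bar and under the leaf. About 19 mm remain. I'll slow down and stop when the force jumps.

```bash
python3 -m inch '{"delta_pos":[[0.008,-0.02,0],[0.008,-0.04,0],[0.008,-0.06,0],[0.008,-0.08,0],[0.008,-0.10,0],[0.008,-0.11,0]],"twist":[[0,0,0],[0,0,0],[0,0,0],[0,0,0],[0,0,0],[0,0,0]]}'
python3 -m inch '{"delta_pos":[[0,-0.01,0],[0,-0.02,0]],"twist":[[0,0,0],[0,0,0]]}'
python3 - <<'E'
from h import *
f=arm.grab_frame("wrist");cv2.imwrite("pics/w6.png",cv2.resize(f["color"],(800,600),interpolation=cv2.INTER_CUBIC))
E
```

```text
t: 9.3
tool_pos: [0.5423, 0.1241, 0.0481]
eef_rot: [3.133, 0.004, -0.124]
ft_force: [-9.6, -11.7, 24.9]
grip_width: 0.006
t: 9.55
tool_pos: [0.5426, 0.1263, 0.0481]
eef_rot: [3.132, 0.004, -0.123]
ft_force: [-8.4, -15.5, 23.5]
grip_width: 0.004
```

View pics/w6.png

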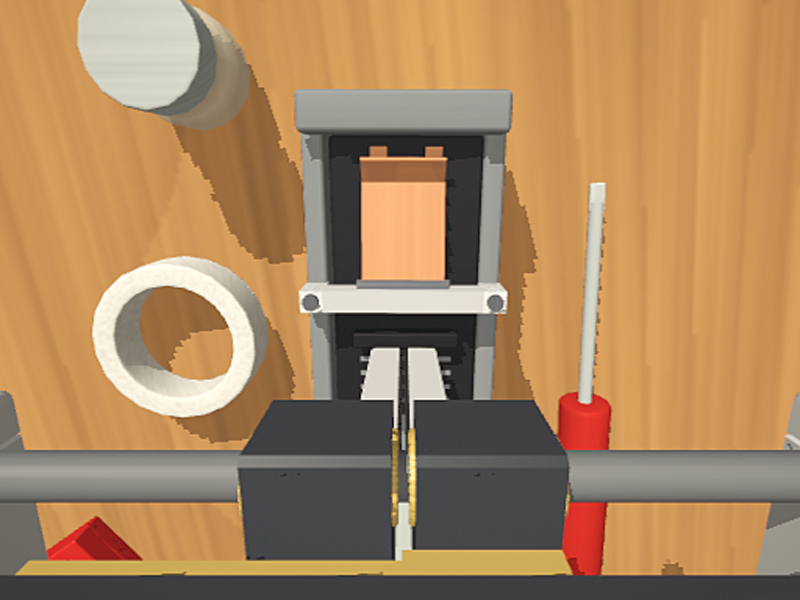

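Almost home. I'll ease the sideways load by going back along tool −x, and push in small steps.

```bash
python3 -m inch '{"delta_pos":[[-0.01,-0.01,0],[-0.015,-0.015,0]],"twist":[[0,0,0],[0,0,0]]}'
python3 -m inch '{"delta_pos":[[0,-0.007,0],[0,-0.013,0]],"twist":[[0,0,0],[0,0,0]]}'
python3 -m inch '{"delta_pos":[[0,-0.007,0],[0,-0.013,0]],"twist":[[0,0,0],[0,0,0]]}'
```

```text
t: 9.85
tool_pos: [0.5425, 0.1264, 0.0481]
eef_rot: [3.128, -0.001, -0.121]
ft_force: [-5.8, -20.0, 21.3]
grip_width: 0.007
t: 10.1
tool_pos: [0.5426, 0.1265, 0.0482]
eef_rot: [3.125, -0.0, -0.12]
ft_force: [-6.7, -24.9, 23.6]
grip_width: 0.002
t: 10.35
tool_pos: [0.5425, 0.1266, 0.0482]
eef_rot: [3.121, 0.0, -0.119]
ft_force: [-6.6, -30.4, 24.9]
grip_width: 0.007
```

The force climbs with no motion, so the pack is at the stop. I'll unload the push first, then lift straight up.

```bash
python3 -m inch '{"delta_pos":[[0,0.015,0],[0,0.028,0],[0,0.028,0]],"twist":[[0,0,0],[0,0,0],[0,0,0]]}'
python3 - <<'E'
from h import *
f=arm.grab_frame("wrist");g=f["color"];cv2.imwrite("pics/w7.png",g)
E
```

```text
t: 10.72
tool_pos: [0.5425, 0.1264, 0.0481]
eef_rot: [3.129, -0.0, -0.122]
ft_force: [-6.1, -17.4, 22.8]
grip_width: 0.005
```

```bash
python3 -m inch '{"delta_pos":[[-0.01,0.015,0],[-0.015,0.03,0],[-0.015,0.03,0]],"twist":[[0,0,0],[0,0,0],[0,0,0]]}'
python3 -m inch '{"delta_pos":[[0,0.003,-0.02],[0,0.003,-0.05],[0,0.003,-0.15],[0,0.003,-0.4],[0,0.003,-0.7],[0,0.003,-0.7],[0,0.003,-0.7]],"twist":[[0,0,0],[0,0,0],[0,0,0],[0,0,0],[0,0,0],[0,0,0],[0,0,0]]}'
python3 - <<'E'
from h import *
f=arm.grab_frame("wrist");cv2.imwrite("pics/w8.png",cv2.resize(f["color"],(800,600),interpolation=cv2.INTER_CUBIC))
E
```

```text
t: 11.15
tool_pos: [0.5424, 0.1262, 0.0482]
eef_rot: [3.137, -0.005, -0.125]
ft_force: [-1.5, -8.4, 17.3]
grip_width: 0.003
t: 12.02
tool_pos: [0.5401, 0.1291, 0.1506]
eef_rot: [-3.141, 0.0, -0.126]
ft_force: [-0.2, -0.3, -0.1]
grip_width: 0.003
```

View pics/w8.png

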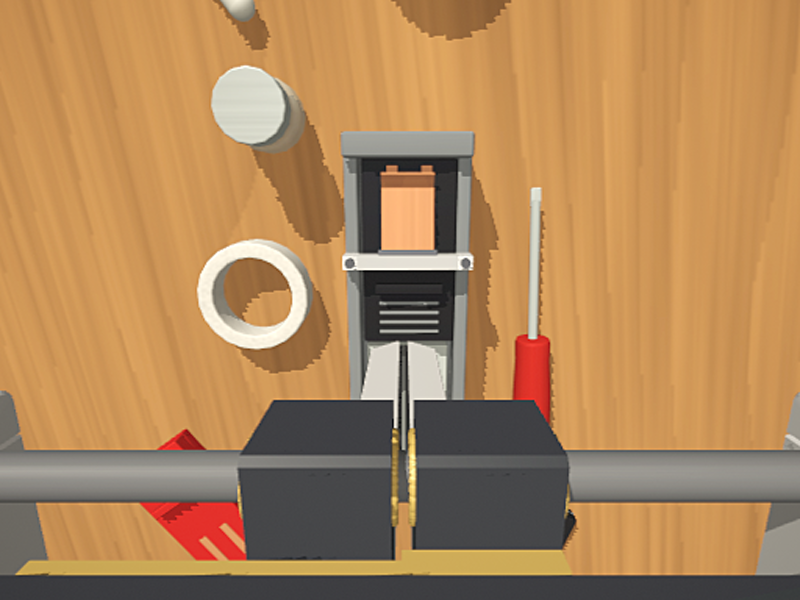

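The pack looks home: dark right up to the stop, with the leaf riding on it. I'll move the hand back to see the tail and the lifter plate.

```bash
python3 -m inch '{"delta_pos":[[0,0.3,-0.1],[0,0.6,-0.2],[0,0.8,-0.3],[0,0.8,-0.3],[0,0.8,-0.3]],"twist":[[0,0,0],[0,0,0],[0,0,0],[0,0,0],[0,0,0]]}'
python3 - <<'E'
from h import *
f=arm.grab_frame("wrist");cv2.imwrite("pics/w9.png",cv2.resize(f["color"][:230,150:370],(800,836))[:600] if 0 else cv2.resize(f["color"][20:240,130:390],(709,600),interpolation=cv2.INTER_CUBIC))
for q in([0.53917469,0.10408943,1.45015385],[0.54169306,0.1069225,1.44451202]):
  for P in((-.004,0,.04),(-.01,0,.029),(-.01,0,.02),(.106,.02,.04),(.106,0,.048),(.052,0,.054),(-.12,0,.029)):
    p=np.array(proj(f,dk(q,P))); print(P,((p-[130,20])*2.727).round(),end=" ")
  print()
E
```

```text
t: 12.7
tool_pos: [0.5246, 0.0106, 0.1943]
eef_rot: [-3.141, 0.003, -0.127]
ft_force: [0.3, -0.2, -0.5]
grip_width: 0.004
(-0.004, 0, 0.04) [354. 208.] (-0.01, 0, 0.029) [354. 226.] (-0.01, 0, 0.02) [353. 227.] (0.106, 0.02, 0.04) [ 294. -127.] (0.106, 0, 0.048) [ 352. -138.] (0.052, 0, 0.054) [353.  34.] (-0.12, 0, 0.029) [355. 497.] 
(-0.004, 0, 0.04) [359. 199.] (-0.01, 0, 0.029) [359. 218.] (-0.01, 0, 0.02) [359. 219.] (0.106, 0.02, 0.04) [ 302. -137.] (0.106, 0, 0.048) [ 360. -149.] (0.052, 0, 0.054) [360.  24.] (-0.12, 0, 0.029) [358. 490.]
```

View pics/w9.png

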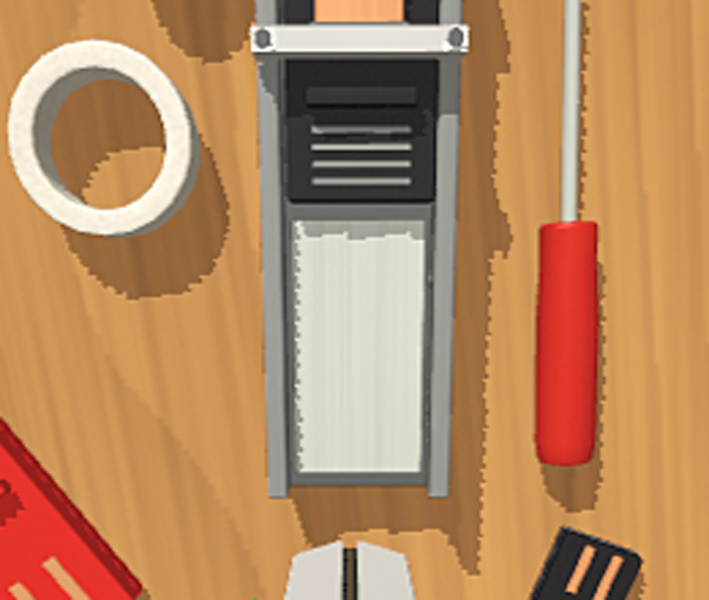

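The tail is at row 203 and the plate's front edge at row 220. That matches the expected home positions (199 and 218), and the plate is clear behind the tail. Handing in.

```bash
python3 -c "
from h import *
print(arm.hand_in())"
```

```text
the job is handed in; nothing more can be done
None
```

The pack is in the dock, and I handed the job in after about 13 s of the 38 s allowed. No verdict came back.

**What I did:** With the fingers closed, I pressed the grooved pad with about 18–25 N. The fingertips reached 40 mm above the bench, which is the height with the lifter flush. I kept that pressure while pushing on the ridge, about 95 mm along the channel under the bar and the contact spring. At the end the push force rose to 30 N with no further motion, so the pack was against the stop. I then eased off the push, lifted the hand straight up and moved it clear.

**Last checks:**
- **Position:** The final pictures show the pack's tail about 1–2 mm from its expected place. Relative to the lifter plate, the tail sits at about x = −4.5 mm (−4 when home).
- **Contact spring and lifter:** The spring looked to be riding on the pack. The plate is uncovered behind the tail. I could not measure its height or the spring's angle from above, so "popped up" is what I inferred, not measured.
- **Other things:** The tape, pot and screwdriver showed no sign of being touched. The force on the hand was about zero at the end.

**What disagreed:**
- **Dock pose:** My two estimates, from the overhead and wrist cameras, differed by about 3–4 mm. I settled the finger position from close-up views.
- **Sideways force:** It built up to about 10 N during the slide because I first corrected in the wrong direction. I reversed that before finishing.

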